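Lock the bench pin into its bracket

TASK

Lock the jeweller's wooden bench pin into its steel bracket: take the steel pin with the T-shaped handle out of the wooden rack and push it down through the lined-up holes of bracket and board. Keep hold of it until its collar is down on top of the bracket, then let go.

Things in the scene. Friction and masses are not known exactly. Their poses are not given: they have to be found in the camera images.
- t_pin: Steel pin in a fixed wooden rack (3 holes 80 mm apart, 56 mm high); the others have L and ball heads up to 57 mm above their collars. Origin: underside of its collar (48 mm dia, 6 thick), z up. Below: 50 mm shank, 16 mm dia, last 12 mm tapered to 8. Above: 16 mm neck, then T bar 60 mm long along y, 16 wide along x, 28 to 46 mm above origin, roughly along the row. 0.12-0.24 kg.
- bracket_hole (a point): Centre of the hole's mouth, level with the top of the fixed steel bracket, 62 mm above the bench; z up, -x to the board's free end. Vertical 24 mm holes run through the bracket's 12 mm top plate (mouth countersunk to 40 mm), the board and a 10 mm lower plate whose underside is 20 mm above the bench. Top plate 70 x 96 mm, feet 156 mm wide.
- board_hole (a point): Centre of the 24 mm hole in the wooden bench pin, at its upper face, 48 mm above the bench. The board (170 x 70 x 18 mm, free end notched and pointing to -x, hole 25 mm from its back end) lies loose in the bracket's slot, already pushed in, its hole within about 2 mm of the bracket's.
There are look-alikes about, which are no part of the job. Leave any pink or turquoise look-alike of the part that bears board_hole alone.

How it is judged (in metres and radians):
On the way:
1. the T pin is pushed down into the bracket's hole while the fingers hold it, its collar within 20 mm of the bracket's top (horizontal distance between t_pin and bracket_hole below 0.012 m and z of t_pin in the frame of bracket_hole below 0.02 m and angle between t_pin's own z axis and vertical below 0.26 rad and contact force between the fingers and t_pin above 0.5 N), for 0.1 s.
At the end, for the whole second after the job is handed in: The T pin stands in the bracket's hole within 10 mm of its centre and 10 degrees of upright, collar within 10 mm of the bracket's top, and passes through the board, whose hole is within 10 mm of the bracket's; the pin is released and at rest (horizontal distance between each of t_pin, board_hole and bracket_hole below 0.01 m and z of t_pin in the frame of bracket_hole between -0.01 and 0.01 m and angle between t_pin's own z axis and vertical below 0.175 rad and contact force between the fingers and t_pin below 0.1 N and linear speed of t_pin below 0.02 m/s); the robot touches nothing.
It also fails if it takes over 40 s, if anything falls off the work surface, if the arm or the gripper's body presses on something with over 40 N, if the wrist force passes 120 N, or if a joint passes its speed limit or range.

ROBOT

A 7-joint arm with a two-finger parallel gripper is mounted at the origin on the work surface. World frame = base frame: x ahead of the robot, y to its left, z up, the work surface at z = 0. Lengths are in m, angles in degrees, forces in N, time in s.
With the tool pointing down it reaches from about 0.4 to 0.875 m from the base axis. Payload 6.5 kg.
Tool frame: the origin (TCP) lies on the centre line of the jaws, within the pads' length; the fingertips stand 8 mm ahead of it and the grasp point (between the pads) lies 11 mm behind it; z points along the fingers, y is the line along which they close (so a half turn about z gives the same grasp; the last joint's range is limited). The gripper opens to 88 mm and grips with 3 to 60 N. Pads are 18 mm wide; open, the fingers measure 123 mm over their backs; the gripper's body (75 mm by 187 mm) begins 45 mm behind the grasp point.
Start: joints at [67.884, 30.733, -0.252, 88.115, 0.149, 61.152, -4.079], TCP at [0.204, -0.617, 0.247] pointing down, gripper open.
Joint ranges: [-154.64, 154.64], [-21.42, 123.67], [-72.66, 72.17], [13.99, 137.28], [-74.86, 254.86], [10.95, 109.41], [-158.01, 158.01]. Speed limits (degrees/s): [136.94, 136.94, 180, 180, 180, 180, 180].

INTERFACE

Orientations are given as a 3x3 rotation matrix whose columns are the frame's x, y, z axes.
In Python, from bench import * gives the robot as it stands.
- The arm moves only by the shell command python3 -m inch 'ROWS' [OPENING] [FORCE]. ROWS is JSON, a list of rows, each an object with "translation": the shift along the tool's x, y, z in mm, a list of three; "roll": the turn about the tool's z in rad. A call has 1 to 8 rows; each row shifts and turns the commanded pose from where the row before left it, along the tool's axes as they then stand; what a row does not reach is not made up. A row lasts 1/10 s, in which the tool goes at most 50 mm and 8.59 degrees, less where a joint would pass 70% of its speed; a pose out of reach is approached as far as the arm can. A call with a gripper value outside its range is refused whole. OPENING is the opening, from 0 (shut) to 1 (fully open), set as the call begins (- or left out, the last holds). The fingers move at their own pace and stop on an object; FORCE is the grip in N (left out, the last holds). Time passes only in rows, so rows that do not move let the fingers close. It gives the time, the measured TCP pose, the force, the opening and the grip force at its end, in the units of the state.
- get_obs(): the state, without advancing time (a new reading comes with each control period).
- read_camera(name): name is "scene" or "top" or "wrist"; returns (picture, depth): 400x640x3 uint8, blue, green, red; 400x640 float32, m along the optical axis (not along the pixel's ray), 0 where there is no reading.
- camera_model(name): a dict with "mtx" (3x3 intrinsics, pixels), "xyz" and "attitude" of the camera in the world; the wrist camera has in their place "mount" (4x4, takes a point from camera to tool coordinates, whose origin is the TCP and whose axes are the flange's). Camera axes: x right, y down, z forward; pixel columns grow to the right and rows downward; lengths in m; the calibration is good to about 2 mm. A picture is of the moment at which its call begins: read the wrist's pose just before it. camera_model takes no time and is no camera call.
- finish_job(): hands the job in; it is judged then, once.
The state is a dict: "time": time; "joints": joint angles; "qd": joint speeds; "effort": joint torques, N m; "ee_pos": TCP position; "tcp_rot": TCP orientation; "contact_force": force on the tool from outside, world axes, zero at the start; "torque": the same for the moment, N m; "finger_gap": opening from 0.0 (shut) to 1.0 (fully open); "grip_force": force on a finger pad.
Only numpy, scipy, OpenCV 4.12 (cv2) and the standard library are available. Lean on these libraries where they do the work, as an engineer would, in place of code of your own. Each camera call takes 0.05 s, during which the arm holds its last target. There are 200 camera calls.

## Working session

There is one attempt and no reset: what is moved stays moved. The work goes in short steps, Python scripts to look and compute and a shell command to move; the robot and the scene stay as the last step left them, time stands still between calls to the robot, and variables do not carry over. Pictures are saved under pics/ and viewed, at most 10 in all, crops included, and the job is handed in when it is done.

```bash
ls; mkdir -p pics; cat > h.py <<'E'
from bench import *
import numpy as np, cv2
def cam(name):
    o=get_obs(); m=camera_model(name); p,d=read_camera(name)
    K=np.array(m["mtx"])
    if name=="wrist":
        M=np.array(m["mount"]); T=np.eye(4); T[:3,:3]=o["tcp_rot"]; T[:3,3]=o["ee_pos"]; T=T@M
    else:
        T=np.eye(4); T[:3,3]=m["xyz"]; A=np.array(m["attitude"]); T[:3,:3]=A
    return p,d,K,T
def plane(K,T,u,v,z):
    r=T[:3,:3]@np.linalg.inv(K)@np.array([u,v,1.]); return T[:3,3]+r*(z-T[2,3])/r[2]
def cloud(d,K,T):
    v,u=np.mgrid[:d.shape[0],:d.shape[1]]
    r=np.stack([u,v,np.ones_like(u)],-1)@np.linalg.inv(K).T*d[...,None]
    return r@T[:3,:3].T+T[:3,3]
E
python3 - <<'E'
from h import *
for n in ("scene","top"):
    p,d,K,T=cam(n); cv2.imwrite(f"pics/{n}0.png",p); np.savez(f"{n}0.npz",p=p,d=d,K=K,T=T); print(n,K,T)
o=get_obs(); print(o)
E
```

```text
pics
scene [[416.1026692    0.         315.2722916 ]
 [  0.         416.1026692  194.25162737]
 [  0.           0.           1.        ]] [[ 0.81990092  0.49724865 -0.28373627  0.77522618]
 [ 0.57250362 -0.71337525  0.4041477  -0.44486576]
 [-0.00144853 -0.49380111 -0.86957367  1.03755336]
 [ 0.          0.          0.          1.        ]]
top [[388.81579939   0.         322.64065308]
 [  0.         388.81579939 196.24592151]
 [  0.           0.           1.        ]] [[-0.02135734 -0.98217055  0.18677492  0.28702044]
 [-0.99852081  0.03029819  0.04514658  0.00742205]
 [-0.05000058 -0.18553443 -0.98136482  0.89000422]
 [ 0.          0.          0.          1.        ]]
{'time': 0.1, 'joints': array([67.88473836, 30.7739078 , -0.25485519, 88.16297515,  0.14985223,
       61.15262269, -4.0809742 ]), 'qd': array([ 0.00211705, -0.12548924, -0.00795258, -0.18919057, -0.02774585,
       -0.01495166,  0.01779969]), 'effort': array([ 3.21474712e-03, -5.72071230e+01,  9.94234756e-01, -2.52227479e+01,
       -5.61664661e-02,  1.34806969e-02,  3.60890795e-05]), 'ee_pos': array([ 0.20415872, -0.61654636,  0.24593213]), 'tcp_rot': array([[ 9.49284165e-01,  3.14418843e-01, -6.05320079e-04],
       [ 3.14419401e-01, -9.49283090e-01,  1.43391002e-03],
       [-1.23771787e-04, -1.55151245e-03, -9.99998789e-01]]), 'contact_force': array([ 0.63282764,  0.33377181, -0.54335983]), 'torque': array([-0.01788107, -0.02435326,  0.06440333]), 'grip_force': 0.0, 'finger_gap': 1.0007765550066385}
```

View pics/scene0.png

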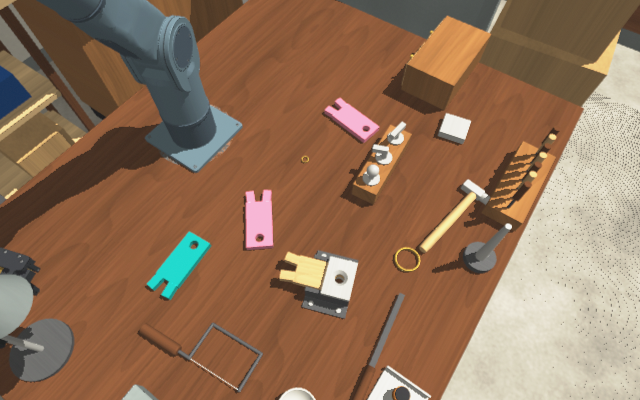

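View pics/top0.png

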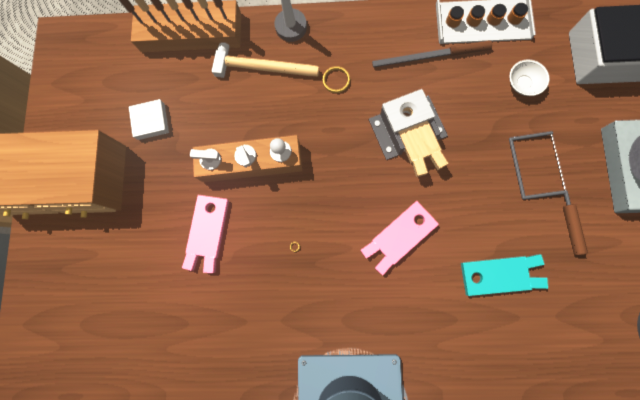

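The scene view shows the rack with three pins at about (398,132), (382,153) and (372,174). In the top view they are at (208,157), (245,155) and (280,149), the last with the ball head. The bracket hole is at scene (341,278) and top (407,110). Two pink boards and one turquoise board are decoys. One enlarged crop should tell the T from the L.

```bash
python3 - <<'E'
from h import *
s=np.load("scene0.npz");t=np.load("top0.npz")
a=cv2.resize(s["p"][105:210,340:425],(400,494),interpolation=cv2.INTER_CUBIC)
b=cv2.resize(t["p"][130:190,185:305],(400,200),interpolation=cv2.INTER_CUBIC)
c=cv2.resize(t["p"][85:160,360:460],(400,300),interpolation=cv2.INTER_CUBIC)
r=np.vstack([b,c]);a=cv2.copyMakeBorder(a,0,6,0,0,cv2.BORDER_CONSTANT)
cv2.imwrite("pics/crop1.png",np.hstack([a,r]))
for u,v in ((208,157),(245,155),(280,149)): print("pin",plane(t["K"],t["T"],u,v,.09).round(3))
print("hole top",plane(t["K"],t["T"],407,110,.062).round(3),"scene",plane(s["K"],s["T"],341,278,.062).round(3))
P=cloud(t["d"],t["K"],t["T"])
for u,v in ((208,157),(200,154),(245,155),(280,149),(290,165),(395,120),(407,110)): print(u,v,P[v,u].round(3))
E
```

```text
pin [0.534 0.291 0.09 ]
pin [0.535 0.21  0.09 ]
pin [0.546 0.134 0.09 ]
hole top [ 0.635 -0.148  0.062] scene [ 0.641 -0.147  0.062]
208 157 [0.531 0.288 0.1  ]
200 154 [0.538 0.305 0.1  ]
245 155 [0.532 0.208 0.101]
280 149 [0.541 0.132 0.106]
290 165 [0.518 0.117 0.058]
395 120 [ 0.613 -0.12   0.062]
407 110 [ 0.647 -0.153  0.033]
```

View pics/crop1.png

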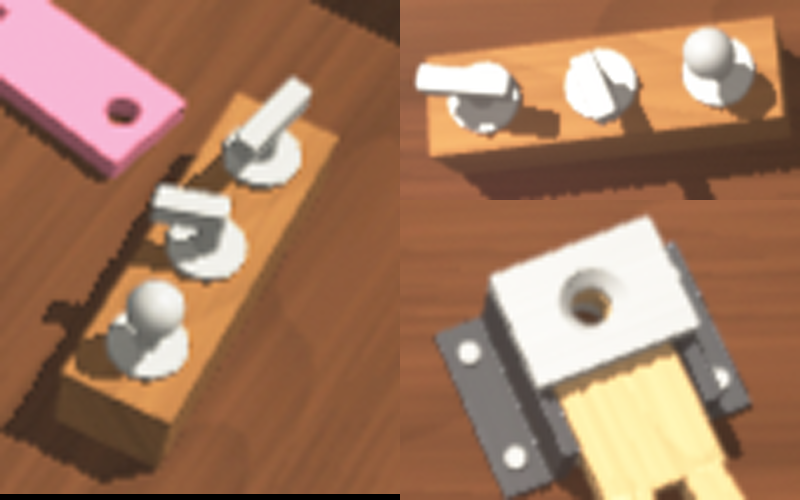

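In the crop, the end pin at top (204,157) / scene (398,125) has a 57 mm bar lying along the row and centred on its neck, so it is the T pin. The middle pin at top (245,155) has a short bar with its neck at one end, so it is the L, and (280,149) is the ball. Next I measure the bar, the hole and the bracket axis.

```bash
python3 - <<'E'
from h import *
for n in ("top","scene"):
    t=np.load(n+"0.npz"); K,T=t["K"],t["T"]; P=cloud(t["d"],K,T)
    for nm,c in (("T",(.532,.29)),("L",(.533,.21))):
        m=(np.hypot(P[...,0]-c[0],P[...,1]-c[1])<.045)&(P[...,2]>.093)&(t["d"]>0)
        vv,uu=np.nonzero(m); q=np.array([plane(K,T,u,v,.102) for u,v in zip(uu,vv)])[:,:2].astype(np.float32)
        r=cv2.minAreaRect(q*1000); print(n,nm,len(q),r, cv2.boxPoints(r).round(0).tolist())
    m=(np.hypot(P[...,0]-.637,P[...,1]+.148)<.1)&(abs(P[...,2]-.062)<.006)&(t["p"].min(-1)>150)
    cs,_=cv2.findContours(m.astype(np.uint8),cv2.RETR_CCOMP,cv2.CHAIN_APPROX_NONE)
    for c in cs:
        if len(c)<12: continue
        q=np.array([plane(K,T,u,v,.062)[:2] for u,v in c[:,0]],np.float32)*1000
        print(n,"plate",len(c),cv2.minAreaRect(q), cv2.minEnclosingCircle(q))
    # depth near rack
    m=(np.abs(P[...,0]-.53)<.2)&(np.abs(P[...,1]-.3)<.25)&(P[...,2]>.12); print("tall",P[m].min(0) if m.any() else None,P[m].max(0) if m.any() else None)
E
```

```text
top T 221 ((536.1323852539062, 296.2857360839844), (62.217830657958984, 17.424684524536133), 83.11449432373047) [[524.0, 266.0], [541.0, 264.0], [549.0, 326.0], [531.0, 328.0]]
top L 155 ((529.782470703125, 212.11798095703125), (45.59922790527344, 16.43450164794922), 23.05511474609375) [[506.0, 211.0], [512.0, 196.0], [554.0, 213.0], [548.0, 229.0]]
top plate 133 ((634.9780883789062, -149.2161865234375), (70.47126770019531, 97.30535888671875), 19.741870880126953) ((635.0986938476562, -149.93490600585938), 58.712493896484375)
top plate 43 ((633.2922973632812, -149.45599365234375), (30.907894134521484, 34.07573699951172), 61.52325439453125) ((634.0323486328125, -149.32533264160156), 17.89203643798828)
tall None None
scene T 117 ((540.3218383789062, 295.72821044921875), (64.07127380371094, 17.075782775878906), 83.3786392211914) [[528.0, 265.0], [545.0, 263.0], [552.0, 327.0], [536.0, 329.0]]
scene L 99 ((534.3563842773438, 211.12493896484375), (43.135032653808594, 21.847414016723633), 23.076780319213867) [[510.0, 213.0], [519.0, 193.0], [558.0, 210.0], [550.0, 230.0]]
scene plate 127 ((637.4669799804688, -148.20408630371094), (69.67497253417969, 95.78363800048828), 19.82911491394043) ((638.0574340820312, -147.96275329589844), 57.482967376708984)
scene plate 42 ((638.0347290039062, -150.6178741455078), (35.47451400756836, 33.64604949951172), 7.056628227233887) ((638.4337768554688, -148.79672241210938), 18.8289794921875)
tall None None
```

```bash
python3 -m inch '[{"translation":[20,-45,0],"roll":0},{"translation":[20,-45,0],"roll":0},{"translation":[20,-45,0],"roll":0},{"translation":[20,-45,0],"roll":0},{"translation":[20,-45,0],"roll":0},{"translation":[20,-45,0],"roll":0},{"translation":[20,-45,0],"roll":0},{"translation":[0,0,0],"roll":0}]' 1
```

```text
time: 0.9
ee_pos: [0.2377, -0.2687, 0.2461]
tcp_rot: [[0.947, 0.32, -0.002], [0.32, -0.947, 0.002], [-0.001, -0.003, -1.0]]
contact_force: [0.4, -0.8, -0.8]
finger_gap: 1.0
grip_force: 0.0
```

Both views give the T bar as about 62x17 mm, centred near (0.538, 0.296) and pointing at azimuth 83°; the L bar is only 45 mm long. The hole is near (0.636, -0.149). I'll pass over the bracket for a close wrist view.

```bash
python3 -m inch '[{"translation":[45,0,0],"roll":0},{"translation":[45,0,0],"roll":0},{"translation":[45,0,0],"roll":0},{"translation":[45,0,0],"roll":0},{"translation":[45,0,0],"roll":0},{"translation":[45,0,0],"roll":0},{"translation":[45,0,0],"roll":0},{"translation":[30,0,0],"roll":0}]'
python3 -m inch '[{"translation":[0,0,0],"roll":0},{"translation":[0,0,0],"roll":0}]'
python3 - <<'E'
from h import *
p,d,K,T=cam("wrist"); cv2.imwrite("pics/w1.png",p); np.savez("w1.npz",p=p,d=d,K=K,T=T)
print(T.round(3),camera_model("wrist")["mount"],get_obs()["ee_pos"])
Q=T[:3,:3].T@(np.array([.636,-.149,.062])-T[:3,3]); print((K@Q/Q[2]).round())
E
```

```text
time: 1.7
ee_pos: [0.5684, -0.1642, 0.2462]
tcp_rot: [[0.949, 0.316, 0.001], [0.316, -0.949, 0.001], [0.001, -0.001, -1.0]]
contact_force: [-0.3, -0.9, 0.1]
finger_gap: 1.001
grip_force: 0.0
time: 1.9
ee_pos: [0.5653, -0.1658, 0.2459]
tcp_rot: [[0.949, 0.315, -0.002], [0.315, -0.949, 0.0], [-0.001, -0.001, -1.0]]
contact_force: [-0.3, -0.4, -0.5]
finger_gap: 0.996
grip_force: 0.0
[[ 0.315 -0.907 -0.279  0.638]
 [-0.949 -0.301 -0.093 -0.142]
 [ 0.     0.294 -0.956  0.384]
 [ 0.     0.     0.     1.   ]] [[ 3.99856582e-05 -9.56182851e-01 -2.92770138e-01  7.61297831e-02]
 [ 9.99999794e-01 -1.49521459e-04  6.24911769e-04  1.22513824e-05]
 [-6.41305335e-04 -2.92770102e-01  9.56182648e-01 -1.37775837e-01]
 [ 0.00000000e+00  0.00000000e+00  0.00000000e+00  1.00000000e+00]] [ 0.56463139 -0.1664507   0.24610371]
[320. 108.   1.]
```

View pics/w1.png

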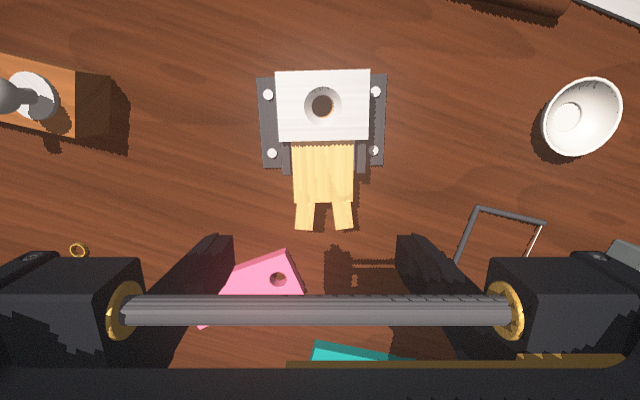

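The wrist view shows the bracket plate at (275..370, 70..142), the countersunk hole mouth at about (322,104) and the board running down to (325,230). The pink and turquoise decoys lie below.

```bash
python3 - <<'E'
from h import *
t=np.load("w1.npz"); K,T,p=t["K"],t["T"],t["p"]
m=np.zeros(p.shape[:2],np.uint8); m[60:150,260:385]=1
hsv=cv2.cvtColor(p,cv2.COLOR_BGR2HSV); w=((hsv[...,1]<40)&(hsv[...,2]>170)).astype(np.uint8)*m
w=cv2.morphologyEx(w,cv2.MORPH_OPEN,np.ones((5,5),np.uint8))
cs,_=cv2.findContours(w,cv2.RETR_EXTERNAL,cv2.CHAIN_APPROX_NONE)
c=max(cs,key=cv2.contourArea); q=np.array([plane(K,T,u,v,.062)[:2] for u,v in c[:,0]],np.float32)*1000
print(cv2.minAreaRect(q))
g=cv2.HoughCircles(cv2.cvtColor(p,cv2.COLOR_BGR2GRAY)[60:150,260:385],cv2.HOUGH_GRADIENT,1,50,param1=80,param2=12,minRadius=16,maxRadius=24)
print(g)
for u,v,r in g[0]: print(plane(K,T,u+260,v+60,.062).round(4))
dk=((hsv[...,2]<130)&(m>0)).astype(np.uint8); dk[:,:300]=0;dk[:,345:]=0;dk[:80]=0;dk[130:]=0
M=cv2.moments(dk,True); print("dark",M["m10"]/M["m00"],M["m01"]/M["m00"],M["m00"])
E
```

```text
((638.1388549804688, -150.578125), (69.71967315673828, 96.20867919921875), 19.81853485107422)
[[[62.5 45.5 19.2]]]
[ 0.6389 -0.1504  0.062 ]
dark 321.41812865497076 104.7953216374269 342.0
```

```bash
python3 -m inch '[{"translation":[16,-48,0],"roll":-0.14},{"translation":[9,-50,0],"roll":-0.14},{"translation":[2,-50,0],"roll":-0.14},{"translation":[0,-45,0],"roll":-0.14},{"translation":[0,-35,0],"roll":-0.14},{"translation":[0,-25,0],"roll":-0.14},{"translation":[0,-20,0],"roll":-0.14},{"translation":[0,0,0],"roll":-0.14}]'
```

```text
time: 2.75
ee_pos: [0.4252, 0.0509, 0.2466]
tcp_rot: [[0.124, 0.992, -0.001], [0.992, -0.124, -0.003], [-0.003, -0.001, -1.0]]
contact_force: [0.5, 0.8, -0.0]
finger_gap: 1.001
grip_force: 0.0
```

```bash
python3 -m inch '[{"translation":[38,16,0],"roll":0},{"translation":[38,16,0],"roll":0},{"translation":[38,17,0],"roll":0},{"translation":[38,17,0],"roll":0},{"translation":[38,16,0],"roll":0},{"translation":[0,0,0],"roll":0},{"translation":[0,0,0],"roll":0},{"translation":[0,0,0],"roll":0}]'
python3 - <<'E'
from h import *
p,d,K,T=cam("wrist"); cv2.imwrite("pics/w2.png",p); np.savez("w2.npz",p=p,d=d,K=K,T=T,ee=get_obs()["ee_pos"],R=get_obs()["tcp_rot"])
P=cloud(d,K,T)
m=(np.hypot(P[...,0]-.538,P[...,1]-.296)<.045)&(P[...,2]>.09)&(P[...,2]<.115)&(d>0)
vv,uu=np.nonzero(m); print(uu.min(),uu.max(),vv.min(),vv.max(),np.median(P[m][:,2]))
q=np.array([plane(K,T,u,v,.102) for u,v in zip(uu,vv)])[:,:2].astype(np.float32)*1000
r=cv2.minAreaRect(q); print(r,cv2.boxPoints(r).round(0).tolist())
# collar
m=(np.hypot(P[...,0]-.538,P[...,1]-.296)<.035)&(abs(P[...,2]-.062)<.005)&(p.min(-1)>90); print(m.sum())
vv,uu=np.nonzero(m);q=np.array([plane(K,T,u,v,.062)[:2] for u,v in zip(uu,vv)],np.float32)*1000; print(cv2.minEnclosingCircle(q),q.min(0),q.max(0))
o=get_obs(); print(o["ee_pos"],o["tcp_rot"].round(3))
E
```

```text
time: 3.55
ee_pos: [0.5341, 0.2268, 0.2465]
tcp_rot: [[0.133, 0.991, -0.0], [0.991, -0.133, -0.002], [-0.002, -0.0, -1.0]]
contact_force: [1.0, 0.1, -0.6]
finger_gap: 1.001
grip_force: 0.0
301 319 75 142 0.10174322160047006
((540.2594604492188, 297.34417724609375), (59.008792877197266, 15.843029022216797), 83.638671875) [[529.0, 269.0], [545.0, 267.0], [551.0, 326.0], [536.0, 328.0]]
975
((538.5799560546875, 295.97991943359375), 34.047142028808594) [508.04102 261.9395 ] [571.7483  326.79584]
[0.53425167 0.22682606 0.2466527 ] [[ 0.133  0.991 -0.   ]
 [ 0.991 -0.133 -0.002]
 [-0.002  0.    -1.   ]]
```

View pics/w2.png

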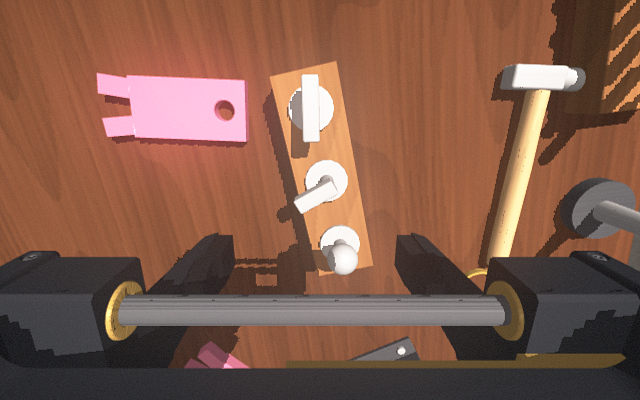

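The T pin is confirmed at pixel (311,107), with a symmetric bar. Its centre is (0.540, 0.297), azimuth 83.6°, top at z = 0.102.

```bash
python3 -m inch '[{"translation":[35,-2,0],"roll":-0.02},{"translation":[35,-2,0],"roll":0},{"translation":[0,0,35],"roll":0},{"translation":[0,0,35],"roll":0},{"translation":[0,0,30],"roll":0},{"translation":[0,0,20],"roll":0},{"translation":[0,0,0],"roll":0},{"translation":[0,0,0],"roll":0}]'
python3 - <<'E'
from h import *
o=get_obs(); R=o["tcp_rot"]; print(o["ee_pos"],(R.T@(np.array([.540,.297,.082])-o["ee_pos"])*1000).round(1),np.degrees(np.arctan2(R[1,0],R[0,0])))
E
```

```text
time: 4.4
ee_pos: [0.5393, 0.2982, 0.1274]
tcp_rot: [[0.112, 0.994, 0.0], [0.994, -0.112, -0.0], [-0.0, 0.0, -1.0]]
contact_force: [-0.2, 0.5, 0.2]
finger_gap: 1.004
grip_force: 0.0
[0.53930725 0.29816206 0.12742491] [-1.1  0.8 45.4] 83.57467026054599
```

```bash
python3 -m inch '[{"translation":[-1,1,20],"roll":0},{"translation":[0,0,15],"roll":0},{"translation":[0,0,10],"roll":0},{"translation":[0,0,0],"roll":0},{"translation":[0,0,0],"roll":0}]' 
python3 -m inch '[{"translation":[0,0,0],"roll":0},{"translation":[0,0,0],"roll":0},{"translation":[0,0,0],"roll":0},{"translation":[0,0,0],"roll":0},{"translation":[0,0,0],"roll":0},{"translation":[0,0,0],"roll":0},{"translation":[0,0,0],"roll":0},{"translation":[0,0,0],"roll":0}]' 0 40
```

```text
time: 4.9
ee_pos: [0.54, 0.2982, 0.0821]
tcp_rot: [[0.111, 0.994, 0.0], [0.994, -0.111, 0.0], [0.0, 0.0, -1.0]]
contact_force: [-1.1, 0.0, 0.4]
finger_gap: 0.998
grip_force: 0.0
time: 5.7
ee_pos: [0.5399, 0.298, 0.0817]
tcp_rot: [[0.111, 0.994, -0.0], [0.994, -0.111, -0.0], [-0.0, -0.0, -1.0]]
contact_force: [0.0, 0.4, -0.3]
finger_gap: 0.297
grip_force: 0.0
```

```bash
python3 -m inch '[{"translation":[0,0,0],"roll":0},{"translation":[0,0,0],"roll":0},{"translation":[0,0,0],"roll":0},{"translation":[0,0,0],"roll":0},{"translation":[0,0,0],"roll":0}]'
python3 -m inch '[{"translation":[0,0,-10],"roll":0},{"translation":[0,0,-15],"roll":0},{"translation":[0,0,-20],"roll":0},{"translation":[0,0,-25],"roll":0},{"translation":[0,0,-25],"roll":0},{"translation":[0,0,-25],"roll":0},{"translation":[0,0,-20],"roll":0},{"translation":[0,0,0],"roll":0}]'
```

```text
time: 6.2
ee_pos: [0.5399, 0.298, 0.0817]
tcp_rot: [[0.111, 0.994, -0.0], [0.994, -0.111, 0.0], [0.0, -0.0, -1.0]]
contact_force: [-1.3, -0.3, -0.8]
finger_gap: 0.176
grip_force: 40.0
time: 7.0
ee_pos: [0.5413, 0.2994, 0.2258]
tcp_rot: [[0.111, 0.994, 0.006], [0.994, -0.111, 0.003], [0.004, 0.005, -1.0]]
contact_force: [0.2, 0.3, -1.7]
finger_gap: 0.178
grip_force: 40.0
```

```bash
python3 -m inch '[{"translation":[-20,6,0],"roll":0},{"translation":[-40,13,0],"roll":0},{"translation":[-45,15,0],"roll":0},{"translation":[-45,15,0],"roll":0},{"translation":[-45,15,0],"roll":0},{"translation":[-45,15,0],"roll":0},{"translation":[-45,15,0],"roll":0},{"translation":[-45,15,0],"roll":0}]'
python3 -m inch '[{"translation":[-40,14,0],"roll":0},{"translation":[-35,12,0],"roll":0},{"translation":[-20,7,0],"roll":0},{"translation":[-8,3,0],"roll":0},{"translation":[0,0,0],"roll":0},{"translation":[0,0,0],"roll":0},{"translation":[0,0,0],"roll":0},{"translation":[0,0,0],"roll":0}]'
python3 - <<'E'
from h import *
o=get_obs(); R=o["tcp_rot"]; print(o["ee_pos"],(R.T@(np.array([.638,-.150,.2])-o["ee_pos"])*1000).round(1),np.degrees(np.arctan2(R[1,0],R[0,0])))
for n in ("scene","top","wrist"):
    p,d,K,T=cam(n); np.savez(n+"3.npz",p=p,d=d,K=K,T=T)
    c=np.append(o["ee_pos"][:2],.13); Q=T[:3,:3].T@(c-T[:3,3]); u,v=(K@Q/Q[2])[:2].astype(int); print(n,u,v)
    if n!="wrist": cr=cv2.resize(p[max(v-70,0):v+80,u-75:u+75],(400,400)); globals()[n]=cr
cv2.imwrite("pics/c3.png",np.hstack([scene,top]))
E
```

```text
time: 7.8
ee_pos: [0.6112, -0.0441, 0.2211]
tcp_rot: [[0.111, 0.994, -0.001], [0.994, -0.111, -0.0], [-0.0, -0.001, -1.0]]
contact_force: [-1.2, -0.0, -2.0]
finger_gap: 0.176
grip_force: 40.0
time: 8.6
ee_pos: [0.636, -0.1467, 0.2219]
tcp_rot: [[0.108, 0.994, 0.0], [0.994, -0.108, 0.0], [0.0, 0.0, -1.0]]
contact_force: [0.1, 1.1, -1.3]
finger_gap: 0.176
grip_force: 40.0
[ 0.63602898 -0.14668149  0.22188365] [-3.1  2.3 21.9] 83.77224679682824
scene 340 267
top 411 96
wrist 313 200
```

View pics/c3.png

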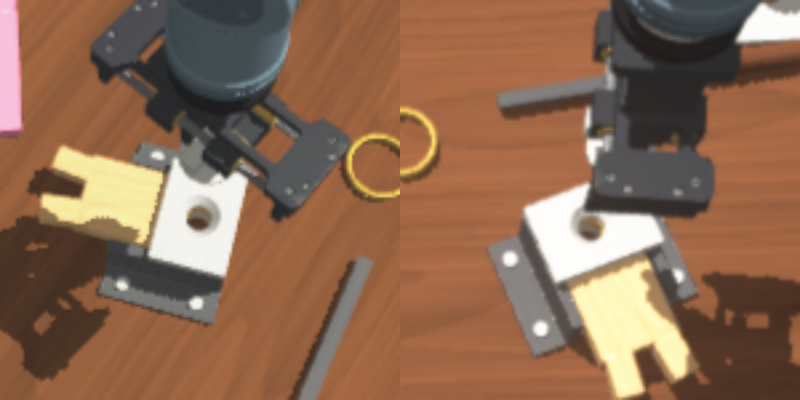

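Both views show the gripper above the bracket with the hole still visible, at scene crop (203,215) and top crop (590,228), and the board in place. I'll correct sideways, go down to just above the mouth and check with the wrist camera.

```bash
python3 -m inch '[{"translation":[-3,2,10],"roll":0},{"translation":[0,0,20],"roll":0},{"translation":[0,0,20],"roll":0},{"translation":[0,0,14],"roll":0},{"translation":[0,0,0],"roll":0},{"translation":[0,0,0],"roll":0}]'
python3 - <<'E'
from h import *
o=get_obs(); R=o["tcp_rot"]; print(o["ee_pos"],(R.T@(np.array([.6375,-.150,.0877])-o["ee_pos"])*1000).round(1))
p,d,K,T=cam("wrist"); np.savez("w4.npz",p=p,d=d,K=K,T=T); cv2.imwrite("pics/w4.png",p)
E
```

```text
time: 9.35
ee_pos: [0.6379, -0.1516, 0.1578]
tcp_rot: [[0.111, 0.994, 0.0], [0.994, -0.111, 0.0], [0.0, -0.0, -1.0]]
contact_force: [-0.7, 0.5, -1.7]
finger_gap: 0.177
grip_force: 40.0
[ 0.63787038 -0.15156133  0.15775984] [ 1.5 -0.5 70.1]
```

View pics/w4.png

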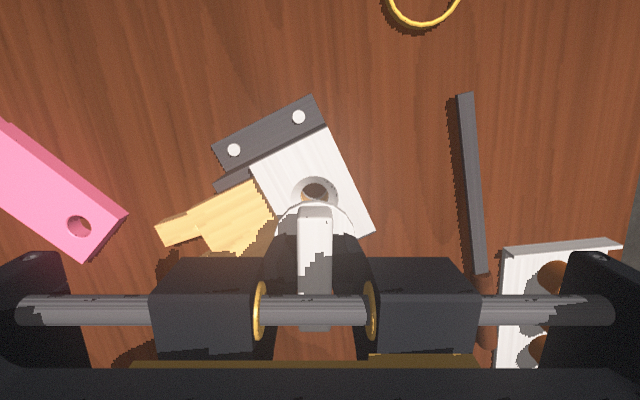

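The held pin's collar at (316,235) partly covers the hole mouth; the visible arc runs from about (291,195) to (340,195), with its top at v≈177. I'll convert that arc to an offset in tool axes.

```bash
python3 - <<'E'
from h import *
t=np.load("w4.npz"); K,T,p=t["K"],t["T"],t["p"]; g=cv2.cvtColor(p,cv2.COLOR_BGR2GRAY)
o=get_obs(); R=o["tcp_rot"]
def tool(u,v,z): return ((R.T@(plane(K,T,u,v,z)-o["ee_pos"]))*1000)[:2]
for v in (186,190,194): print(v,g[v,284:348:2])
print("col316",g[168:206,316])
print("arc L,R,top tool",tool(291,192,.062),tool(340,192,.062),tool(316,177,.062))
print("collar", tool(275,235,.138),tool(356,235,.138),tool(316,201,.138)) 
E
```

```text
186 [240 241 240 241 241 226 213 211 205 202 174  85  91  99  96  93  90  91
  92  92 146 161 157 149 123 204 241 240 240 240 241 241]
190 [241 240 241 241 228 220 217 217 218 132  90  89  91  91  94  92  90  92
  93  94  89 117 167 166 163 160 174 240 242 239 239 240]
194 [245 242 238 241 227 229 226 227 216 157 181 115  91  96  94  93  93  87
  89  98 115 108 149 177 174 167 120 231 239 240 240 238]
col316 [243 242 244 244 243 245 247 240 176 155 158 153 157 161 148 100  91  89
  90  92  89  93  90  94  92  90  93  91  91 102 115 139 177 187 230 251
 239 233]
arc L,R,top tool [  6.93718958 -19.29018014] [ 6.92215867 20.89886343] [19.56279518  1.19015721]
collar [  3.47079355 -22.94453735] [ 3.44155502 23.95323365] [24.17576392  0.75303281]
```

The collar centre is at about (0.2, 0.5) mm and the hole centre at about (0.4, 0.3) mm in tool axes, so they are aligned. I insert in stages and watch the force.

```bash
python3 -m inch '[{"translation":[0,0,8],"roll":0},{"translation":[0,0,8],"roll":0},{"translation":[0,0,8],"roll":0},{"translation":[0,0,6],"roll":0},{"translation":[0,0,0],"roll":0},{"translation":[0,0,0],"roll":0}]'
```

```text
time: 10.0
ee_pos: [0.6377, -0.1515, 0.1275]
tcp_rot: [[0.111, 0.994, -0.0], [0.994, -0.111, 0.0], [0.0, -0.0, -1.0]]
contact_force: [0.7, 1.6, -0.5]
finger_gap: 0.176
grip_force: 40.0
```

```bash
python3 -m inch '[{"translation":[0,0,5],"roll":0},{"translation":[0,0,5],"roll":0},{"translation":[0,0,5],"roll":0},{"translation":[0,0,5],"roll":0},{"translation":[0,0,0],"roll":0},{"translation":[0,0,0],"roll":0}]'
```

```text
time: 10.6
ee_pos: [0.6376, -0.1515, 0.1075]
tcp_rot: [[0.111, 0.994, -0.0], [0.994, -0.111, 0.0], [0.0, -0.0, -1.0]]
contact_force: [0.0, -0.5, -3.1]
finger_gap: 0.173
grip_force: 40.0
```

```bash
python3 -m inch '[{"translation":[0,0,5],"roll":0},{"translation":[0,0,5],"roll":0},{"translation":[0,0,4],"roll":0},{"translation":[0,0,3],"roll":0},{"translation":[0,0,0],"roll":0},{"translation":[0,0,0],"roll":0}]'
```

```text
time: 11.2
ee_pos: [0.6377, -0.1516, 0.0907]
tcp_rot: [[0.111, 0.994, -0.0], [0.994, -0.111, 0.0], [0.0, -0.0, -1.0]]
contact_force: [0.0, -0.6, -2.4]
finger_gap: 0.176
grip_force: 40.0
```

Contact is expected at TCP z of about 0.088, so I go the last few millimetres slowly.

```bash
python3 -m inch '[{"translation":[0,0,1],"roll":0},{"translation":[0,0,1],"roll":0},{"translation":[0,0,1],"roll":0},{"translation":[0,0,0],"roll":0},{"translation":[0,0,0],"roll":0}]'
```

```text
time: 11.7
ee_pos: [0.6377, -0.1516, 0.0877]
tcp_rot: [[0.111, 0.994, 0.0], [0.994, -0.111, 0.0], [0.0, 0.0, -1.0]]
contact_force: [0.5, -0.4, -2.0]
finger_gap: 0.173
grip_force: 40.0
```

```bash
python3 -m inch '[{"translation":[0,0,0.5],"roll":0},{"translation":[0,0,0.5],"roll":0},{"translation":[0,0,0],"roll":0},{"translation":[0,0,0],"roll":0}]'
```

```text
time: 12.1
ee_pos: [0.6377, -0.1516, 0.0877]
tcp_rot: [[0.111, 0.994, -0.0], [0.994, -0.111, -0.0], [-0.0, 0.0, -1.0]]
contact_force: [-2.6, -0.2, 5.7]
finger_gap: 0.173
grip_force: 40.0
```

The collar is down: force has risen to +6 N and z has stopped at 0.0877. Releasing.

```bash
python3 -m inch '[{"translation":[0,0,0],"roll":0},{"translation":[0,0,0],"roll":0},{"translation":[0,0,0],"roll":0},{"translation":[0,0,0],"roll":0},{"translation":[0,0,0],"roll":0},{"translation":[0,0,0],"roll":0},{"translation":[0,0,0],"roll":0},{"translation":[0,0,0],"roll":0}]' 0.7
python3 -m inch '[{"translation":[0,0,-10],"roll":0},{"translation":[0,0,-20],"roll":0},{"translation":[0,0,-30],"roll":0},{"translation":[0,0,-30],"roll":0},{"translation":[0,0,-30],"roll":0},{"translation":[-40,0,-20],"roll":0},{"translation":[-30,0,0],"roll":0},{"translation":[0,0,0],"roll":0}]'
python3 - <<'E'
from h import *
p,d,K,T=cam("wrist"); cv2.imwrite("pics/w5.png",p)
P=cloud(d,K,T); m=(np.hypot(P[...,0]-.638,P[...,1]+.15)<.05)&(P[...,2]>.095)&(d>0)
print(m.sum(),P[m].min(0),P[m].max(0),np.median(P[m],0))
m2=(np.hypot(P[...,0]-.638,P[...,1]+.15)<.022)&(P[...,2]>.055)&(P[...,2]<.085); print("collar z",np.median(P[m2][:,2]))
E
```

```text
time: 12.9
ee_pos: [0.6377, -0.1516, 0.0867]
tcp_rot: [[0.111, 0.994, 0.0], [0.994, -0.111, -0.0], [-0.0, 0.0, -1.0]]
contact_force: [0.4, -0.5, 0.3]
finger_gap: 0.7
grip_force: 0.0
time: 13.7
ee_pos: [0.629, -0.2279, 0.228]
tcp_rot: [[0.118, 0.993, 0.001], [0.993, -0.118, -0.005], [-0.004, 0.001, -1.0]]
contact_force: [-0.1, 0.0, -0.8]
finger_gap: 0.702
grip_force: 0.0
1464 [ 0.62732169 -0.18245829  0.1047749 ] [ 0.64898012 -0.12188343  0.11009887] [ 0.63828774 -0.1502755   0.10768149]
collar z 0.06786171982644001
```

View pics/w5.png

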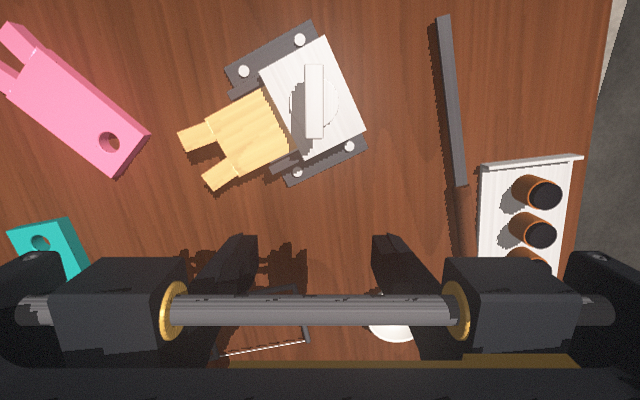

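The T pin stands upright in the bracket at pixel (315,102). Its collar top is at z = 0.068, so it is fully seated, centred at (0.638, -0.150), and the robot is clear of it.

```bash
python3 -m inch '[{"translation":[0,0,0],"roll":0},{"translation":[0,0,0],"roll":0}]' && python3 -c "from bench import *; print(finish_job())"
```

```text
time: 13.95
ee_pos: [0.6301, -0.2191, 0.2267]
tcp_rot: [[0.108, 0.994, -0.0], [0.994, -0.108, 0.001], [0.001, -0.0, -1.0]]
contact_force: [0.9, 0.7, -0.3]
finger_gap: 0.693
grip_force: 0.0
the job is handed in; nothing more can be done
None
```

The T pin is pushed through bracket and board with its collar down on the bracket and has been let go; I handed the job in at about 14 s, and no verdict came back.

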